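Point out the stray brass bush and the bin it belongs in

TASK

A brass bush has strayed among the steel ones; show the fitter which it is and where it goes. From straight above, hold the gripper's fingertips about 2 cm over the middle of the brass bush for two seconds, then about 2 cm over the middle of the yellow bin's opening for two seconds, and finish still pointing at the bin. Touch and move nothing on the bench, and do not lower the fingertips over a steel bush or the grey bin.

Things in the scene. Friction and masses are not known exactly. Their poses are not given: they have to be found in the camera images.
- brass_bush: the stray: brass-coloured (yellow-brown) turned bush standing upright, loose; 30 mm diameter, 50 mm high; origin at the centre of its underside, z up
- brass_bush_top (a point): centre of the brass bush's upper end (mouth of its bore), 50 mm above the bench; x, y are the bush's axis
- steel_bush_tall: silver-grey steel bush standing upright, loose; 34 mm diameter, 42 mm high; origin at the centre of its underside. The three bushes stand in a loose row across the bench in any order, axes at least 50 mm apart
- steel_bush_tall_top (a point): centre of the upper end of that steel bush, 42 mm above the bench
- steel_bush_short: silver-grey steel bush standing upright, loose; 36 mm diameter, 30 mm high; origin at the centre of its underside
- steel_bush_short_top (a point): centre of the upper end of that steel bush, 30 mm above the bench
- yellow_bin: yellow open parts bin, 80 x 70 mm outside, 32 mm high, 3 mm walls, empty, fixed to the bench; where the brass bush belongs; origin at the centre of its underside, x along the 80 mm sides, z up
- yellow_bin_mouth (a point): centre of the yellow bin's opening, level with its rim, 32 mm above the bench
- grey_bin: grey open parts bin of the same size and make as the yellow one, empty, fixed to the bench, a hand's breadth nearer or farther; not to be pointed at
- grey_bin_mouth (a point): centre of the grey bin's opening, level with its rim, 32 mm above the bench
- spray_can: bystander: white spray can with a red cap, 53 mm diameter, 194 mm tall, standing at the right front; origin at the centre of its underside
- dip_tin: bystander: blue and white round tin, 60 mm diameter, 42 mm high; origin at the centre of its underside
Mind the look-alikes: they are no part of the job. Leave any pink look-alike of the brass_bush alone.

How it is judged:
By the outcome, as a careful person would: the job done as asked, in the order asked, and still so for the second after the job is handed in, with the robot touching nothing.
It also fails if it takes over 43 s, if anything falls off the work surface, if the arm or the gripper's body presses on something with over 40 N, if the wrist force passes 120 N, or if a joint passes its speed limit or range.

ROBOT

A 6-joint arm with a two-finger parallel gripper is mounted at the origin on a cart in front of the work surface, level with it; the furniture and walls round the work are solid. World frame = base frame: x ahead of the robot, y to its left, z up, the work surface at z = 0. Lengths are in m, angles in degrees, forces in N, time in s.
With the tool pointing down it reaches from about 0.275 to 0.725 m from the base axis. Payload 5.6 kg.
Tool frame: the origin (TCP) lies between the finger pads; the fingertips stand 11 mm ahead of it and the grasp point (between the pads) lies 8 mm behind it; z points along the fingers, y is the direction in which the jaws open and shut (so a half turn about z gives the same grasp; the last joint's range is limited). The gripper opens to 85 mm and grips with 20 to 120 N. Pads are 22 mm wide; open, the fingers measure 114 mm over their backs; the gripper's body (76 mm by 85 mm) begins 54 mm behind the grasp point. The pads swing forward as they close: fully open they stand 13 mm farther back than shut.
Start: joints at [-53.996, 14.616, 6.199, 0, -81.583, -16.306], TCP at [0.185, -0.518, 0.242] pointing down, gripper open.
Joint ranges: [-168.99, 168.99], [-69.2, 112.95], [-62.41, 85.93], [-164.36, 98.24], [-168.68, -3.75], [-174.98, 174.98]. Speed limits (degrees/s): [147.25, 147.25, 180, 180, 180, 180].

INTERFACE

Orientations are given as a 3x3 rotation matrix whose columns are the frame's x, y, z axes.
In Python, from rig import telemetry, cams, workorder gives the robot as it stands. The module is installed in compiled form; this text tells all that it offers.
- The arm moves only by the tool send_rows, never from a script. Its argument "deltas" is a list of rows, each an object of numbers: "dx", "dy", "dz": the shift along the tool's x, y, z in m; "ax", "ay", "az": the turn, a rotation vector about the tool's x, y, z in rad; "claw": the gripper command: -1 is shut, 1 is fully open, values between are in proportion. A call has 1 to 12 rows; each row shifts and turns the commanded pose from where the row before left it, along the tool's axes as they then stand; what a row does not reach is not made up. A row lasts 1/10 s, in which the tool goes at most 50 mm and 8.59 degrees, less where a joint would pass 70% of its speed; a pose out of reach is approached as far as the arm can. A call with a gripper value outside its range is refused whole. The fingers move at their own pace and stop on an object; the grip force is fixed at half the most. Time passes only in rows, so rows that do not move let the fingers close. It gives the time, the measured TCP pose, the force and the opening at its end, in the units of the state.
- telemetry.read_state(): the state, without advancing time (a new reading comes with each control period).
- cams.grab_frame(name): name is "scene" or "top" or "wrist"; returns a dict with "color" (384x512x3 uint8, blue, green, red), "intrinsics" (3x3 intrinsics, pixels), "k1" (the pictures are not rectified: a ray, as slopes to the right and down, at radius r is drawn at 1 + k1 r^2 times it, then the intrinsics apply), "view" (4x4, takes a point from world to camera coordinates). Camera axes: x right, y up, looking along -z (the intrinsics and any distortion apply to the point x, -y, -z); pixel columns grow to the right and rows downward; lengths in m; the calibration is good to about 2 mm. A picture is of the moment at which its call begins. There is no depth.
- workorder.job_done(): hands the job in, once; it reports no verdict.
The state is a dict: "clock": time; "joint_positions": joint angles; "dq": joint speeds; "joint_efforts": joint torques, N m; "tcp_pos": TCP position; "orientation": TCP orientation; "contact_force": force on the tool from outside, world axes, zero at the start; "moment": the same for the moment, N m; "finger_gap": finger opening in m.
Only numpy, scipy, OpenCV 4.12 (cv2) and the standard library are available. Lean on these libraries where they do the work, as an engineer would, in place of code of your own. Each camera call takes 0.05 s, during which the arm holds its last target. There are 200 camera calls.

## Working session

There is one attempt and no reset: what is moved stays moved. The work goes in short steps, Python scripts to look and compute and a tool call to move; the robot and the scene stay as the last step left them, time stands still between calls to the robot, and variables do not carry over. Pictures are saved under pics/ and viewed, about 8 in all and at most 12, crops included, and the job is handed in when it is done.

Besides the shell and the picture viewer there is one more tool, called after "Request:" by a JSON object that holds its "api" and its "payload", one argument or row to a line. send_rows: Moves the arm, as the interface text tells. Its arguments: {"type":"object","properties":{"deltas":{"type":"array","items":{"type":"object","properties":{"dx":{"type":"number"},"dy":{"type":"number"},"dz":{"type":"number"},"ax":{"type":"number"},"ay":{"type":"number"},"az":{"type":"number"},"claw":{"type":"number"}}}}},"required":["deltas"]}

```bash
mkdir -p pics; cat > h.py <<'E'
import numpy as np, cv2
from rig import telemetry, cams
def grab(n,tag):
    f=cams.grab_frame(n); cv2.imwrite(f'pics/{tag}.png',f['color']); np.savez(f'pics/{tag}.npz',**{k:f[k] for k in('color','intrinsics','k1','view')}); return f
def cast(f,u,v,z):
    K=np.array(f['intrinsics']);k=float(f['k1']);V=np.array(f['view'])
    d=np.array([(u-K[0,2])/K[0,0],(v-K[1,2])/K[1,1]]);s=d.copy()
    for _ in range(20): s=d/(1+k*(s@s))
    r=V[:3,:3].T@np.array([s[0],-s[1],-1]); c=-V[:3,:3].T@V[:3,3]
    return (c+r*(z-c[2])/r[2])
E
python3 - <<'E'
from h import *
for n in('top','scene'):
    f=grab(n,n+'0'); V=f['view']; print(n,-V[:3,:3].T@V[:3,3],f['k1'])
s=telemetry.read_state();print(s['clock'],s['orientation'],s['tcp_pos'],s['finger_gap'])
E
```

```text
top [ 0.47019187 -0.0127007   0.93425475] -0.10736292597301127
scene [-0.14820631  0.52570805  0.54957319] -0.12069312024432913
0.1 [[-9.41499180e-01 -3.37014787e-01 -5.71751582e-04]
 [-3.37015272e-01  9.41497872e-01  1.56935556e-03]
 [ 9.40686675e-06  1.67023599e-03 -9.99998605e-01]] [ 0.18531575 -0.51739501  0.24149909] 0.08510493401853385
```

View pics/top0.png

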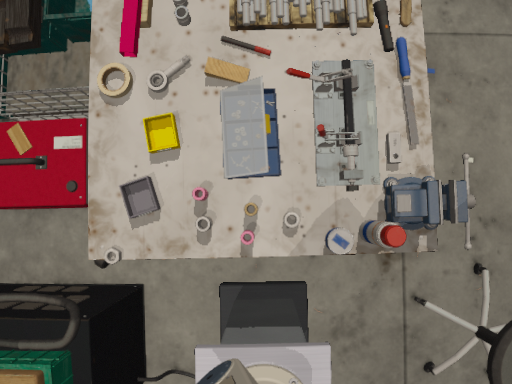

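View pics/scene0.png

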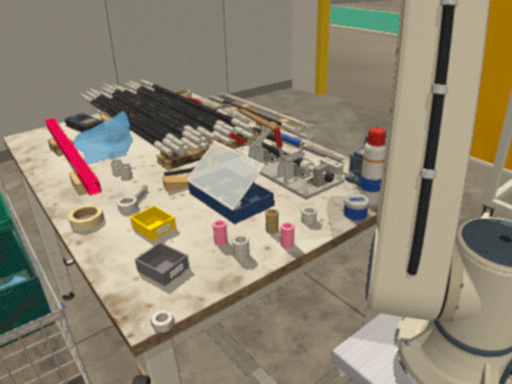

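Top view: the yellow bin is at (161,133) and the grey bin at (140,197). Five bushes could be the one meant:
- (250,210): brown
- (199,194) and (247,237): pink look-alikes
- (204,224) and (291,219): grey steel

The brown one at (250,210), seen in the scene view at (272,221), fits the description. I'll confirm it in a crop and measure.

```bash
python3 - <<'E'
from h import *
f=np.load('pics/top0.npz'); g=np.load('pics/scene0.npz')
a=cv2.resize(f['color'][180:250,180:310],None,fx=6,fy=6,interpolation=cv2.INTER_CUBIC)[:, :780]
a=cv2.resize(a,(557,300)); b=cv2.resize(g['color'][190:270,200:330],(488,300),interpolation=cv2.INTER_CUBIC)
c=np.vstack([a,cv2.copyMakeBorder(b,0,0,0,557-488,0)]); cv2.imwrite('pics/crop1.png',c)
def blobs(f,lo,hi,box):
    h=cv2.cvtColor(f['color'],cv2.COLOR_BGR2HSV); m=cv2.inRange(h,lo,hi); M=np.zeros_like(m); x0,y0,x1,y1=box; M[y0:y1,x0:x1]=m[y0:y1,x0:x1]
    M=cv2.morphologyEx(M,cv2.MORPH_CLOSE,np.ones((3,3)))
    n,L,s,ce=cv2.connectedComponentsWithStats(M)
    return [(s[i],ce[i],(L==i).astype(np.uint8)) for i in range(1,n) if s[i][4]>25]
for s,c,m in blobs(f,(12,70,40),(35,255,220),(235,195,265,225)):
    print('brass top',s,c,cast(f,*c,.05))
    p=(s[0]+s[2]/2-.5,s[1]+s[3]/2-.5);print(p,cast(f,*p,.05))
for s,c,m in blobs(f,(22,150,80),(35,255,255),(130,100,190,165)):
    cs,_=cv2.findContours(m,cv2.RETR_EXTERNAL,cv2.CHAIN_APPROX_NONE); r=cv2.minAreaRect(cs[0]);print('bin',s,r,cast(f,*r[0],.032)); print([cast(f,*q,.032)[:2].round(4) for q in cv2.boxPoints(r)])
for s,c,m in blobs(g,(10,80,40),(35,255,220),(255,200,285,240)): 
    u=s[0]+s[2]/2-.5; print('brass scene',s,c,cast(g,u,s[1]+3,.05))
for n,p,z in(('steelL',(204,224),.04),('steelR',(291,219),.03),('pink1',(199,194),.05),('pink2',(247,237),.05),('grey',(140,197),.032),('can',(391,236),.19)): print(n,cast(f,*p,z).round(3))
E
```

```text
brass top [244 203  14  13  95] [250.41052632 208.94736842] [0.47108797 0.01640387 0.05      ]
(np.float64(250.5), np.float64(209.0)) [0.47096684 0.01620933 0.05      ]
bin [ 143  113   37   40 1108] ((160.8056640625, 132.63018798828125), (36.30484390258789, 32.06620407104492), 79.3803482055664) [0.65169236 0.21924748 0.032     ]
[array([0.6885, 0.2643]), array([0.6994, 0.1899]), array([0.6155, 0.175 ]), array([0.6043, 0.2487])]
brass scene [266 209  12  25 277] [271.50902527 220.89530686] [0.46710002 0.01854749 0.05      ]
steelL [0.44  0.121 0.04 ]
steelR [ 0.446 -0.074  0.03 ]
pink1 [0.507 0.13  0.05 ]
pink2 [0.41  0.025 0.05 ]
grey [0.505 0.269 0.032]
can [ 0.413 -0.249  0.19 ]
```

View pics/crop1.png

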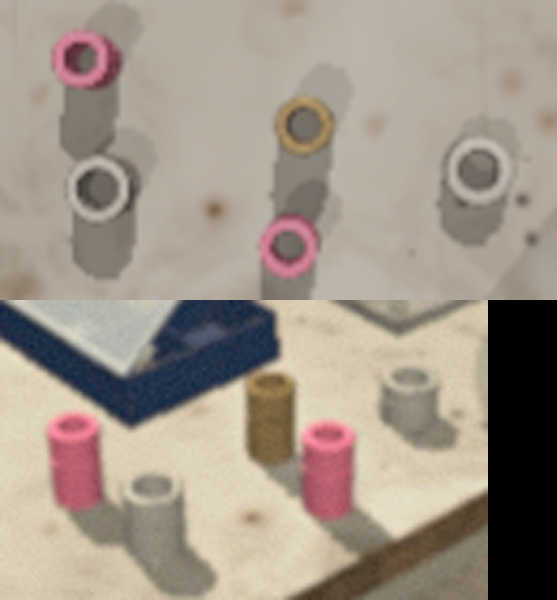

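The crop confirms it: the brass ring is at about (250,209), with a pink look-alike just below it and grey steel bushes on either side. The brass top is at about (0.470, 0.0165) and the bin mouth at about (0.652, 0.219). I'll shut the gripper so the tips make a single pointer, then go over high up.

Request:
{"api": "send_rows", "payload": {
  "deltas": [
    {"dz":-0.015,"claw":-1},
    {"dz":-0.015,"dx":-0.01,"dy":0.009,"claw":-1},
    {"dx":-0.02,"dy":0.018,"claw":-1},
    {"dx":-0.027,"dy":0.0245,"claw":-1},
    {"dx":-0.027,"dy":0.0245,"claw":-1},
    {"dx":-0.027,"dy":0.0245,"claw":-1},
    {"dx":-0.027,"dy":0.0245,"claw":-1},
    {"dx":-0.027,"dy":0.0245,"claw":-1},
    {"dx":-0.027,"dy":0.0245,"claw":-1},
    {"dx":-0.027,"dy":0.0245,"claw":-1},
    {"dx":-0.027,"dy":0.0245,"claw":-1},
    {"dx":-0.027,"dy":0.0245,"claw":-1}
  ]
}}

```text
$.deltas[0]: bad value
```

Request:
{"api": "send_rows", "payload": {
  "deltas": [
    {"dx":-0.027,"dy":0.0245,"claw":-1},
    {"dx":-0.027,"dy":0.0245,"claw":-1},
    {"dx":-0.027,"dy":0.0245,"claw":-1},
    {"dx":-0.027,"dy":0.0245,"claw":-1},
    {"dx":-0.027,"dy":0.0245,"claw":-1},
    {"dx":-0.02,"dy":0.018,"claw":-1},
    {"dx":-0.01,"dy":0.009,"claw":-1},
    {"claw":-1},
    {"claw":-1}
  ]
}}

```text
$.deltas[0]: bad value
```

```bash
python3 - <<'E'
from h import *
f=grab('wrist','w1'); g=grab('scene','s1')
cv2.imwrite('pics/ws1.png',np.vstack([cv2.resize(f['color'],(400,300)),cv2.resize(g['color'],(400,300))]))
s=telemetry.read_state();print(s['clock'],s['orientation'],s['tcp_pos'],s['finger_gap'])
R=np.array(s['orientation']);print(R.T@(np.array([.47,.0165,.16])-s['tcp_pos']))
E
```

```text
0.2 [[-9.41494531e-01 -3.37027975e-01 -4.38513214e-04]
 [-3.37028255e-01  9.41493947e-01  1.05019362e-03]
 [ 5.89129064e-05  1.13654290e-03 -9.99999352e-01]] [ 0.18534801 -0.51755449  0.24173377] 0.08551514400154035
[-0.44799456  0.40678049  0.08216975]
```

View pics/ws1.png

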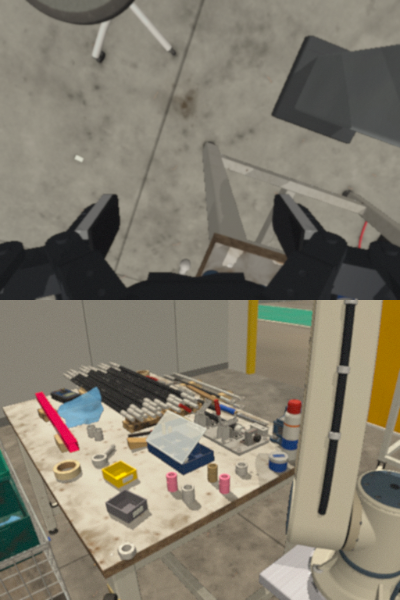

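The picture shows the arm hasn't moved, because both calls were refused. I'll give all seven fields in every row.

Request:
{"api": "send_rows", "payload": {
  "deltas": [
    {"dx":0,"dy":0,"dz":-0.015,"ax":0,"ay":0,"az":0,"claw":-1},
    {"dx":-0.01,"dy":0.009,"dz":-0.015,"ax":0,"ay":0,"az":0,"claw":-1}
  ]
}}

```text
clock: 0.4
tcp_pos: [0.1912, -0.5061, 0.2716]
orientation: [[-0.942, -0.336, -0.002], [-0.336, 0.942, 0.002], [0.001, 0.002, -1.0]]
contact_force: [-0.2, -0.8, 0.4]
finger_gap: 0.0591
```

Request:
{"api": "send_rows", "payload": {
  "deltas": [
    {"dx":-0.02,"dy":0.018,"dz":0,"ax":0,"ay":0,"az":0,"claw":-1},
    {"dx":-0.027,"dy":0.0245,"dz":0,"ax":0,"ay":0,"az":0,"claw":-1},
    {"dx":-0.027,"dy":0.0245,"dz":0,"ax":0,"ay":0,"az":0,"claw":-1},
    {"dx":-0.027,"dy":0.0245,"dz":0,"ax":0,"ay":0,"az":0,"claw":-1},
    {"dx":-0.027,"dy":0.0245,"dz":0,"ax":0,"ay":0,"az":0,"claw":-1},
    {"dx":-0.027,"dy":0.0245,"dz":0,"ax":0,"ay":0,"az":0,"claw":-1},
    {"dx":-0.027,"dy":0.0245,"dz":0,"ax":0,"ay":0,"az":0,"claw":-1},
    {"dx":-0.027,"dy":0.0245,"dz":0,"ax":0,"ay":0,"az":0,"claw":-1},
    {"dx":-0.027,"dy":0.0245,"dz":0,"ax":0,"ay":0,"az":0,"claw":-1},
    {"dx":-0.027,"dy":0.0245,"dz":0,"ax":0,"ay":0,"az":0,"claw":-1}
  ]
}}

```text
clock: 1.4
tcp_pos: [0.3593, -0.1913, 0.2723]
orientation: [[-0.941, -0.337, 0.0], [-0.337, 0.941, 0.0], [-0.0, -0.0, -1.0]]
contact_force: [1.0, -0.8, 0.8]
finger_gap: -0.0001
```

Request:
{"api": "send_rows", "payload": {
  "deltas": [
    {"dx":-0.027,"dy":0.0245,"dz":0,"ax":0,"ay":0,"az":0,"claw":-1},
    {"dx":-0.027,"dy":0.0245,"dz":0,"ax":0,"ay":0,"az":0,"claw":-1},
    {"dx":-0.027,"dy":0.0245,"dz":0,"ax":0,"ay":0,"az":0,"claw":-1},
    {"dx":-0.027,"dy":0.0245,"dz":0,"ax":0,"ay":0,"az":0,"claw":-1},
    {"dx":-0.027,"dy":0.0245,"dz":0,"ax":0,"ay":0,"az":0,"claw":-1},
    {"dx":-0.024,"dy":0.022,"dz":0,"ax":0,"ay":0,"az":0,"claw":-1},
    {"dx":-0.012,"dy":0.01,"dz":0,"ax":0,"ay":0,"az":0,"claw":-1},
    {"dx":0,"dy":0,"dz":0,"ax":0,"ay":0,"az":0,"claw":-1}
  ]
}}

```text
clock: 2.2
tcp_pos: [0.4684, 0.0116, 0.2716]
orientation: [[-0.941, -0.339, -0.001], [-0.339, 0.941, -0.0], [0.001, 0.0, -1.0]]
contact_force: [-0.2, 0.2, 0.1]
finger_gap: -0.0
```

```bash
cat > look.py <<'E'
import sys
from h import *
t=sys.argv[1]; P=np.array(eval(sys.argv[2]))
f=grab('wrist','w'+t); g=grab('scene','s'+t)
cv2.imwrite(f'pics/ws{t}.png',np.vstack([cv2.resize(f['color'],(400,300)),cv2.resize(g['color'],(400,300))]))
s=telemetry.read_state();print(s['clock'],s['orientation'],s['tcp_pos'],s['finger_gap'])
R=np.array(s['orientation']);print('need',R.T@(P-s['tcp_pos']))
def proj(f,p):
    c=f['view']@np.r_[p,1]; a=np.array([c[0]/-c[2],-c[1]/-c[2]]); a*=1+f['k1']*(a@a); return (f['intrinsics']@np.r_[a,1])[:2].round(1)
for d in(0,.011,.024): 
    p=s['tcp_pos']+R[:,2]*d; print(d,'wrist',proj(f,p),'scene',proj(g,p))
for n,p in(('target',np.array([*P[:2],.05])),): print(n,proj(f,p),proj(g,p))
E
python3 look.py 2 "[.47,.0165,.16]"
```

```text
2.3 [[-9.41389931e-01 -3.37319791e-01 -5.97082321e-04]
 [-3.37319637e-01  9.41390112e-01 -3.45480418e-04]
 [ 6.78624775e-04 -1.23824195e-04 -9.99999762e-01]] [0.46766769 0.00999336 0.27214082] 0.00012305889839300897
need [-0.00446653  0.00535244  0.11213716]
0 wrist [249.4 263.3] scene [273.9 115.1]
0.011 wrist [249.4 251.9] scene [273.9 120.4]
0.024 wrist [249.5 240.4] scene [274.  126.6]
target [255.1 167.5] [271.4 211.2]
```

View pics/ws2.png

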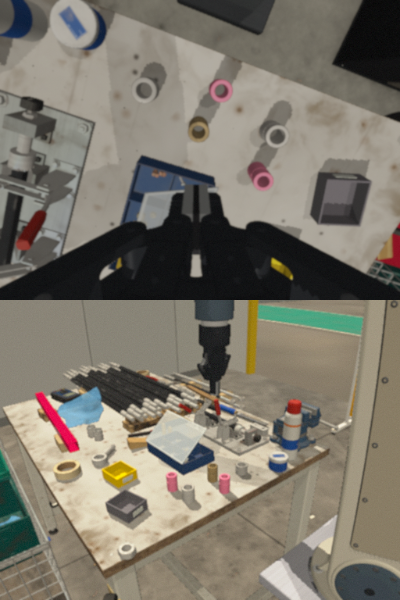

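The wrist view shows the brass bush at about (255,166), the predicted place, and the shut fingertips at about (251,238). Before going down I'll check how far the shut tips stand ahead of the TCP, and measure the brass and bin again.

```bash
python3 - <<'E'
from h import *
f=np.load('pics/w2.npz'); g=np.load('pics/s2.npz')
T=np.array([0.46766769,0.00999336,0.27214082]);R=np.array([[-.94139,-.33732,0],[-.33732,.94139,0],[0,0,-1]])
def proj(f,p):
    c=f['view']@np.r_[p,1]; a=np.array([c[0]/-c[2],-c[1]/-c[2]]); a*=1+f['k1']*(a@a); return (f['intrinsics']@np.r_[a,1])[:2].round(1)
V=f['view'];print('wristcam in tool',R.T@(-V[:3,:3].T@V[:3,3]-T))
for d in(.0,.011,.024):
    print(d,[(x,proj(f,T+R@[x,0,d]),proj(g,T+R@[x,0,d])) for x in(-.011,0,.011)])
h=cv2.cvtColor(f['color'],cv2.COLOR_BGR2HSV); m=np.zeros(h.shape[:2],np.uint8); m[145:190,235:275]=cv2.inRange(h,(12,70,40),(35,255,220))[145:190,235:275]
x,y,w,hh=cv2.boundingRect(m);print(x,y,w,hh,cast(f,x+w/2-.5,y+hh/2-.5,.05))
a=cv2.resize(f['color'][140:270,200:300],(460,600),interpolation=cv2.INTER_CUBIC); b=cv2.resize(g['color'][85:145,255:285],(300,600),interpolation=cv2.INTER_CUBIC)
cv2.imwrite('pics/tips.png',np.hstack([a,b]))
E
```

```text
wristcam in tool [ 0.07086651  0.00053078 -0.13139092]
0.0 [(-0.011, array([249.4, 285.3]), array([269.1, 114.3])), (0, array([249.4, 263.3]), array([273.9, 115.1])), (0.011, array([249.3, 240.3]), array([278.7, 116. ]))]
0.011 [(-0.011, array([249.4, 272.8]), array([269.2, 119.5])), (0, array([249.4, 252. ]), array([273.9, 120.4])), (0.011, array([249.4, 230.3]), array([278.7, 121.3]))]
0.024 [(-0.011, array([249.5, 259.9]), array([269.2, 125.6])), (0, array([249.5, 240.4]), array([274. , 126.5])), (0.011, array([249.5, 220.1]), array([278.7, 127.5]))]
241 150 26 32 [0.46850364 0.0141434  0.05      ]
```

View pics/tips.png

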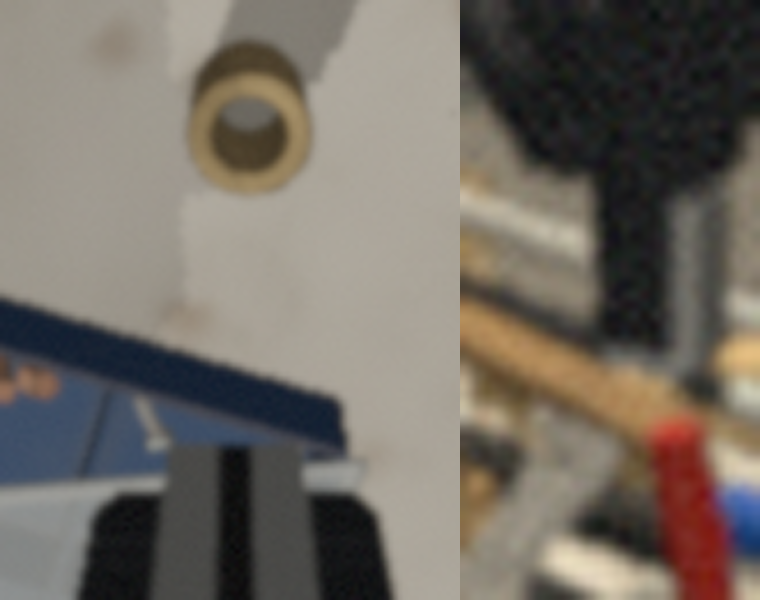

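The shut tips are 11 to 12 mm ahead of the TCP (scene row 119.5–122, against 120.4 predicted), so the stated figure holds. The wrist view puts the brass within about 1 mm of the first estimate. I'll go straight down to TCP z = 0.081 and hold.

Request:
{"api": "send_rows", "payload": {
  "deltas": [
    {"dx":-0.004,"dy":0.005,"dz":0,"ax":0,"ay":0,"az":0,"claw":-1},
    {"dx":0,"dy":0,"dz":0.015,"ax":0,"ay":0,"az":0,"claw":-1},
    {"dx":0,"dy":0,"dz":0.025,"ax":0,"ay":0,"az":0,"claw":-1},
    {"dx":0,"dy":0,"dz":0.025,"ax":0,"ay":0,"az":0,"claw":-1},
    {"dx":0,"dy":0,"dz":0.025,"ax":0,"ay":0,"az":0,"claw":-1},
    {"dx":0,"dy":0,"dz":0.025,"ax":0,"ay":0,"az":0,"claw":-1},
    {"dx":0,"dy":0,"dz":0.02,"ax":0,"ay":0,"az":0,"claw":-1},
    {"dx":0,"dy":0,"dz":0.015,"ax":0,"ay":0,"az":0,"claw":-1},
    {"dx":0,"dy":0,"dz":0.01,"ax":0,"ay":0,"az":0,"claw":-1},
    {"dx":0,"dy":0,"dz":0.01,"ax":0,"ay":0,"az":0,"claw":-1},
    {"dx":0,"dy":0,"dz":0,"ax":0,"ay":0,"az":0,"claw":-1}
  ]
}}

```text
clock: 3.4
tcp_pos: [0.4694, 0.016, 0.1014]
orientation: [[-0.942, -0.336, -0.002], [-0.336, 0.942, -0.0], [0.002, 0.0, -1.0]]
contact_force: [0.5, -1.1, -0.0]
finger_gap: -0.0003
```

```bash
python3 look.py 3 "[.4697,.0165,.081]"
```

```text
3.5 [[-9.41495780e-01 -3.37023947e-01  7.45466483e-04]
 [-3.37024069e-01  9.41496030e-01 -4.10959876e-05]
 [-6.88003402e-04 -2.89931847e-04 -9.99999721e-01]] [0.47034744 0.01630112 0.10276479] -3.3304419899590828e-06
need [0.00055751 0.00041176 0.0217643 ]
0 wrist [252.1 268.8] scene [271.2 190.4]
0.011 wrist [252.  257.1] scene [271.2 194.8]
0.024 wrist [251.9 245.2] scene [271.3 199.9]
target [252.4 223.3] [271.5 211.2]
```

View pics/ws3.png

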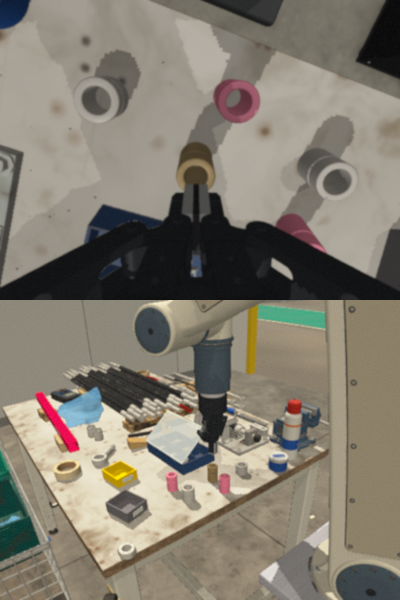

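The wrist view shows the shut tips at about (252,237), lined up with the brass bush at about (250,215), and everything is still standing. I'll go down the last 21 mm and hold for more than 2 s.

Request:
{"api": "send_rows", "payload": {
  "deltas": [
    {"dx":0,"dy":0,"dz":0.007,"ax":0,"ay":0,"az":0,"claw":-1},
    {"dx":0,"dy":0,"dz":0.007,"ax":0,"ay":0,"az":0,"claw":-1},
    {"dx":0,"dy":0,"dz":0.007,"ax":0,"ay":0,"az":0,"claw":-1},
    {"dx":0,"dy":0,"dz":0,"ax":0,"ay":0,"az":0,"claw":-1},
    {"dx":0,"dy":0,"dz":0,"ax":0,"ay":0,"az":0,"claw":-1}
  ]
}}

```text
clock: 4.0
tcp_pos: [0.4699, 0.0163, 0.0811]
orientation: [[-0.941, -0.337, -0.001], [-0.337, 0.941, -0.0], [0.001, -0.0, -1.0]]
contact_force: [-0.4, 0.2, 1.0]
finger_gap: -0.0
```

```bash
python3 look.py 4 "[.4697,.0165,.081]"; python3 -c "
import cv2;a=cv2.imread('pics/s4.png')[170:250,215:325];b=cv2.imread('pics/w4.png')[170:270,190:310]
import numpy as np;cv2.imwrite('pics/c4.png',np.hstack([cv2.resize(a,(412,300)),cv2.resize(b,(360,300))]))"
```

```text
4.1 [[-9.41435032e-01 -3.37194173e-01  4.12316967e-04]
 [-3.37194192e-01  9.41435115e-01  2.52152544e-05]
 [-3.96672108e-04 -1.15292363e-04 -9.99999915e-01]] [0.47022062 0.01645195 0.08148805] 0.0001369275666829231
need [0.00047412 0.00022084 0.00048784]
0 wrist [252.3 266.3] scene [271.2 198.9]
0.011 wrist [252.2 254.8] scene [271.3 203.2]
0.024 wrist [252.1 243.1] scene [271.3 208.2]
target [252.5 236.2] [271.5 211.2]
```

View pics/c4.png

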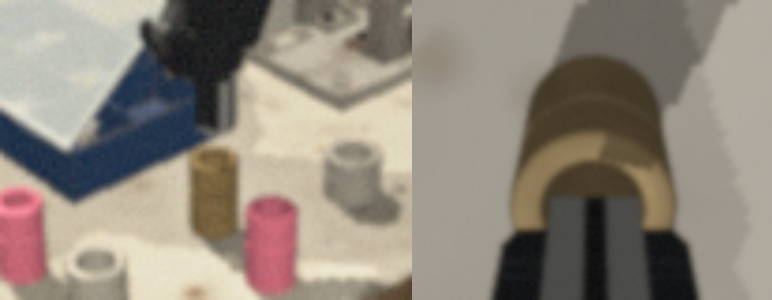

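The fingertips are centred over the brass bore with a clear gap: scene tip row is about 204 and the mouth is at about 211, both as predicted for 2 cm. Now I'll hold.

Request:
{"api": "send_rows", "payload": {
  "deltas": [
    {"dx":0,"dy":0,"dz":0,"ax":0,"ay":0,"az":0,"claw":-1},
    {"dx":0,"dy":0,"dz":0,"ax":0,"ay":0,"az":0,"claw":-1},
    {"dx":0,"dy":0,"dz":0,"ax":0,"ay":0,"az":0,"claw":-1},
    {"dx":0,"dy":0,"dz":0,"ax":0,"ay":0,"az":0,"claw":-1},
    {"dx":0,"dy":0,"dz":0,"ax":0,"ay":0,"az":0,"claw":-1},
    {"dx":0,"dy":0,"dz":0,"ax":0,"ay":0,"az":0,"claw":-1},
    {"dx":0,"dy":0,"dz":0,"ax":0,"ay":0,"az":0,"claw":-1},
    {"dx":0,"dy":0,"dz":0,"ax":0,"ay":0,"az":0,"claw":-1},
    {"dx":0,"dy":0,"dz":0,"ax":0,"ay":0,"az":0,"claw":-1},
    {"dx":0,"dy":0,"dz":0,"ax":0,"ay":0,"az":0,"claw":-1},
    {"dx":0,"dy":0,"dz":0,"ax":0,"ay":0,"az":0,"claw":-1},
    {"dx":0,"dy":0,"dz":0,"ax":0,"ay":0,"az":0,"claw":-1}
  ]
}}

```text
clock: 5.3
tcp_pos: [0.47, 0.0164, 0.0813]
orientation: [[-0.941, -0.337, -0.0], [-0.337, 0.941, -0.0], [0.0, -0.0, -1.0]]
contact_force: [0.9, 0.0, -0.4]
finger_gap: -0.0005
```

Request:
{"api": "send_rows", "payload": {
  "deltas": [
    {"dx":0,"dy":0,"dz":0,"ax":0,"ay":0,"az":0,"claw":-1},
    {"dx":0,"dy":0,"dz":0,"ax":0,"ay":0,"az":0,"claw":-1},
    {"dx":0,"dy":0,"dz":0,"ax":0,"ay":0,"az":0,"claw":-1},
    {"dx":0,"dy":0,"dz":0,"ax":0,"ay":0,"az":0,"claw":-1},
    {"dx":0,"dy":0,"dz":0,"ax":0,"ay":0,"az":0,"claw":-1},
    {"dx":0,"dy":0,"dz":0,"ax":0,"ay":0,"az":0,"claw":-1},
    {"dx":0,"dy":0,"dz":0,"ax":0,"ay":0,"az":0,"claw":-1},
    {"dx":0,"dy":0,"dz":0,"ax":0,"ay":0,"az":0,"claw":-1},
    {"dx":0,"dy":0,"dz":0,"ax":0,"ay":0,"az":0,"claw":-1},
    {"dx":0,"dy":0,"dz":0,"ax":0,"ay":0,"az":0,"claw":-1},
    {"dx":0,"dy":0,"dz":0,"ax":0,"ay":0,"az":0,"claw":-1},
    {"dx":0,"dy":0,"dz":0,"ax":0,"ay":0,"az":0,"claw":-1}
  ]
}}

```text
clock: 6.5
tcp_pos: [0.47, 0.0164, 0.0813]
orientation: [[-0.942, -0.337, -0.0], [-0.337, 0.942, 0.0], [-0.0, 0.0, -1.0]]
contact_force: [-1.1, -0.2, 0.7]
finger_gap: 0.0001
```

Request:
{"api": "send_rows", "payload": {
  "deltas": [
    {"dx":0,"dy":0,"dz":0,"ax":0,"ay":0,"az":0,"claw":-1},
    {"dx":0,"dy":0,"dz":-0.01,"ax":0,"ay":0,"az":0,"claw":-1},
    {"dx":0,"dy":0,"dz":-0.02,"ax":0,"ay":0,"az":0,"claw":-1},
    {"dx":0,"dy":0,"dz":-0.025,"ax":0,"ay":0,"az":0,"claw":-1},
    {"dx":0,"dy":0,"dz":-0.025,"ax":0,"ay":0,"az":0,"claw":-1},
    {"dx":0,"dy":0,"dz":-0.025,"ax":0,"ay":0,"az":0,"claw":-1},
    {"dx":0,"dy":0,"dz":-0.025,"ax":0,"ay":0,"az":0,"claw":-1},
    {"dx":0,"dy":0,"dz":-0.015,"ax":0,"ay":0,"az":0,"claw":-1},
    {"dx":0,"dy":0,"dz":0,"ax":0,"ay":0,"az":0,"claw":-1}
  ]
}}

```text
clock: 7.4
tcp_pos: [0.4713, 0.0165, 0.2294]
orientation: [[-0.941, -0.337, 0.006], [-0.337, 0.941, 0.001], [-0.006, -0.001, -1.0]]
contact_force: [0.1, 0.2, -0.0]
finger_gap: 0.0001
```

Held at 2 cm for about 2.6 s. Now across to the yellow bin, high up.

Request:
{"api": "send_rows", "payload": {
  "deltas": [
    {"dx":-0.012,"dy":0.0065,"dz":0,"ax":0,"ay":0,"az":0,"claw":-1},
    {"dx":-0.024,"dy":0.013,"dz":0,"ax":0,"ay":0,"az":0,"claw":-1},
    {"dx":-0.024,"dy":0.013,"dz":0,"ax":0,"ay":0,"az":0,"claw":-1},
    {"dx":-0.024,"dy":0.013,"dz":0,"ax":0,"ay":0,"az":0,"claw":-1},
    {"dx":-0.024,"dy":0.013,"dz":0,"ax":0,"ay":0,"az":0,"claw":-1},
    {"dx":-0.024,"dy":0.013,"dz":0,"ax":0,"ay":0,"az":0,"claw":-1},
    {"dx":-0.024,"dy":0.013,"dz":0,"ax":0,"ay":0,"az":0,"claw":-1},
    {"dx":-0.024,"dy":0.013,"dz":0,"ax":0,"ay":0,"az":0,"claw":-1},
    {"dx":-0.024,"dy":0.013,"dz":0,"ax":0,"ay":0,"az":0,"claw":-1},
    {"dx":-0.024,"dy":0.013,"dz":0,"ax":0,"ay":0,"az":0,"claw":-1},
    {"dx":-0.013,"dy":0.007,"dz":0,"ax":0,"ay":0,"az":0,"claw":-1},
    {"dx":0,"dy":0,"dz":0,"ax":0,"ay":0,"az":0,"claw":-1}
  ]
}}

```text
clock: 8.6
tcp_pos: [0.6532, 0.2223, 0.223]
orientation: [[-0.941, -0.338, -0.004], [-0.338, 0.941, -0.002], [0.004, -0.0, -1.0]]
contact_force: [0.8, 0.1, -0.5]
finger_gap: -0.0
```

```bash
python3 look.py 5 "[.653,.22,.063]"
```

```text
8.7 [[-9.41362932e-01 -3.37388455e-01 -2.20450349e-03]
 [-3.37386651e-01  9.41365451e-01 -1.15577680e-03]
 [ 2.46518917e-03 -3.44235387e-04 -9.99996902e-01]] [0.65261382 0.22073933 0.22468171] 5.047803103601916e-06
need [-0.00051268 -0.00077062  0.16168121]
0 wrist [249.3 264.8] scene [139.3 137.8]
0.011 wrist [249.4 253.3] scene [140.1 142.6]
0.024 wrist [249.5 241.5] scene [141.  148.3]
target [249.3 174.4] [151.3 209. ]
```

View pics/w5.png

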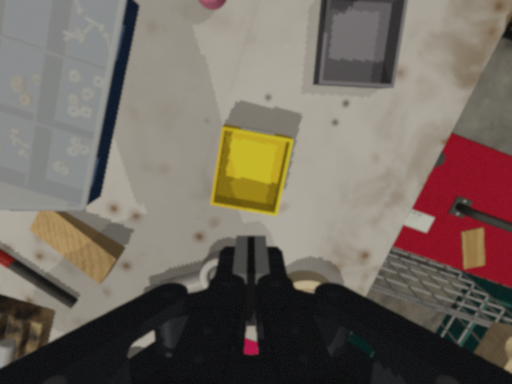

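The wrist view shows the empty yellow bin, with outer rim corners at about (223,126), (294,137), (280,214) and (211,206). The grey bin is well off at (360,40).

```bash
python3 - <<'E'
from h import *
f=np.load('pics/w5.npz')
h=cv2.cvtColor(f['color'],cv2.COLOR_BGR2HSV); m=cv2.inRange(h,(22,150,60),(35,255,255)); m[:110]=0;m[222:]=0;m[:,:195]=0;m[:,305:]=0
c=max(cv2.findContours(m,0,2)[0],key=cv2.contourArea); r=cv2.minAreaRect(c);print(r)
for n,P in(('rect',cv2.boxPoints(r)),('eye',[(223,126),(294,137),(280,214),(211,206)])):
    W=np.array([cast(f,*q,.032)[:2] for q in P]);print(n,W.mean(0),np.linalg.norm(W-np.roll(W,1,0),axis=1))
    T=np.array([0.65265,0.2210]);R=np.array([[-.9414,-.3373],[-.3373,.9414]]);print('need',R.T@(W.mean(0)-T))
E
```

```text
((251.28378295898438, 169.79730224609375), (71.18476104736328, 80.39111328125), 9.462322235107422)
rect [0.65317185 0.22205879] [0.07315376 0.08108619 0.0683512  0.08192834]
need [-0.0008484   0.00082073]
eye [0.65381819 0.22301649] [0.08183934 0.06906954 0.07968493 0.0713852 ]
need [-0.00177989  0.00150429]
```

The size comes out at 71 x 81 mm, which fits, and the centre is at (0.6535, 0.2225). I'll go down and check.

Request:
{"api": "send_rows", "payload": {
  "deltas": [
    {"dx":-0.001,"dy":0.001,"dz":0.01,"ax":0,"ay":0,"az":0,"claw":-1},
    {"dx":0,"dy":0,"dz":0.02,"ax":0,"ay":0,"az":0,"claw":-1},
    {"dx":0,"dy":0,"dz":0.025,"ax":0,"ay":0,"az":0,"claw":-1},
    {"dx":0,"dy":0,"dz":0.025,"ax":0,"ay":0,"az":0,"claw":-1},
    {"dx":0,"dy":0,"dz":0.025,"ax":0,"ay":0,"az":0,"claw":-1},
    {"dx":0,"dy":0,"dz":0.02,"ax":0,"ay":0,"az":0,"claw":-1},
    {"dx":0,"dy":0,"dz":0.015,"ax":0,"ay":0,"az":0,"claw":-1},
    {"dx":0,"dy":0,"dz":0.012,"ax":0,"ay":0,"az":0,"claw":-1},
    {"dx":0,"dy":0,"dz":0.01,"ax":0,"ay":0,"az":0,"claw":-1},
    {"dx":0,"dy":0,"dz":0,"ax":0,"ay":0,"az":0,"claw":-1},
    {"dx":0,"dy":0,"dz":0,"ax":0,"ay":0,"az":0,"claw":-1}
  ]
}}

```text
clock: 9.8
tcp_pos: [0.6538, 0.2217, 0.0648]
orientation: [[-0.941, -0.337, 0.001], [-0.337, 0.941, 0.0], [-0.001, -0.0, -1.0]]
contact_force: [-0.3, 0.5, -0.3]
finger_gap: -0.0001
```

```bash
python3 look.py 6 "[.6535,.2225,.063]";  python3 -c "
import cv2;a=cv2.imread('pics/s6.png')[160:260,100:240];b=cv2.imread('pics/w6.png')[130:280,160:340]
import numpy as np;cv2.imwrite('pics/c6.png',np.hstack([cv2.resize(a,(420,300)),cv2.resize(b,(360,300))]))"
```

```text
9.9 [[-9.41441753e-01 -3.37171224e-01  1.72965062e-03]
 [-3.37170463e-01  9.41443337e-01  7.23054718e-04]
 [-1.87216129e-03  9.75268016e-05 -9.99998243e-01]] [0.65408764 0.2219742  0.06537383] 0.00010664675029960861
need [0.00038039 0.00069291 0.00237319]
0 wrist [252.5 266.6] scene [149.4 203.4]
0.011 wrist [252.4 255.1] scene [150.1 207.5]
0.024 wrist [252.3 243.3] scene [150.9 212.3]
target [253.8 250.2] [150.3 209.3]
```

View pics/c6.png

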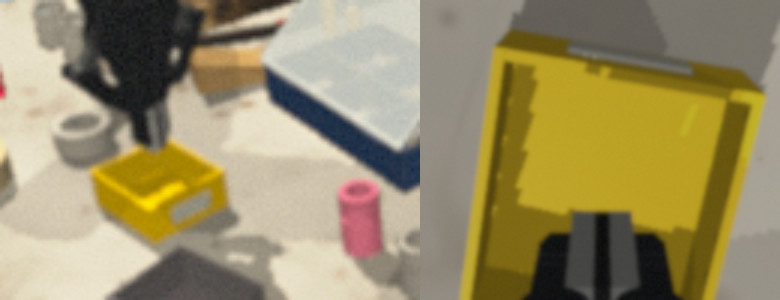

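The tips are centred over the bin opening, about 2 cm above the rim. I'll trim 1.5 mm down and hold.

Request:
{"api": "send_rows", "payload": {
  "deltas": [
    {"dx":0,"dy":0.0005,"dz":0.0015,"ax":0,"ay":0,"az":0,"claw":-1},
    {"dx":0,"dy":0,"dz":0,"ax":0,"ay":0,"az":0,"claw":-1},
    {"dx":0,"dy":0,"dz":0,"ax":0,"ay":0,"az":0,"claw":-1},
    {"dx":0,"dy":0,"dz":0,"ax":0,"ay":0,"az":0,"claw":-1},
    {"dx":0,"dy":0,"dz":0,"ax":0,"ay":0,"az":0,"claw":-1},
    {"dx":0,"dy":0,"dz":0,"ax":0,"ay":0,"az":0,"claw":-1},
    {"dx":0,"dy":0,"dz":0,"ax":0,"ay":0,"az":0,"claw":-1},
    {"dx":0,"dy":0,"dz":0,"ax":0,"ay":0,"az":0,"claw":-1},
    {"dx":0,"dy":0,"dz":0,"ax":0,"ay":0,"az":0,"claw":-1},
    {"dx":0,"dy":0,"dz":0,"ax":0,"ay":0,"az":0,"claw":-1},
    {"dx":0,"dy":0,"dz":0,"ax":0,"ay":0,"az":0,"claw":-1},
    {"dx":0,"dy":0,"dz":0,"ax":0,"ay":0,"az":0,"claw":-1}
  ]
}}

```text
clock: 11.1
tcp_pos: [0.6533, 0.2222, 0.0628]
orientation: [[-0.941, -0.337, -0.0], [-0.337, 0.941, -0.0], [0.0, -0.0, -1.0]]
contact_force: [0.1, 0.2, -0.1]
finger_gap: 0.0
```

Request:
{"api": "send_rows", "payload": {
  "deltas": [
    {"dx":0,"dy":0,"dz":0,"ax":0,"ay":0,"az":0,"claw":-1},
    {"dx":0,"dy":0,"dz":0,"ax":0,"ay":0,"az":0,"claw":-1},
    {"dx":0,"dy":0,"dz":0,"ax":0,"ay":0,"az":0,"claw":-1},
    {"dx":0,"dy":0,"dz":0,"ax":0,"ay":0,"az":0,"claw":-1},
    {"dx":0,"dy":0,"dz":0,"ax":0,"ay":0,"az":0,"claw":-1},
    {"dx":0,"dy":0,"dz":0,"ax":0,"ay":0,"az":0,"claw":-1},
    {"dx":0,"dy":0,"dz":0,"ax":0,"ay":0,"az":0,"claw":-1},
    {"dx":0,"dy":0,"dz":0,"ax":0,"ay":0,"az":0,"claw":-1},
    {"dx":0,"dy":0,"dz":0,"ax":0,"ay":0,"az":0,"claw":-1},
    {"dx":0,"dy":0,"dz":0,"ax":0,"ay":0,"az":0,"claw":-1},
    {"dx":0,"dy":0,"dz":0,"ax":0,"ay":0,"az":0,"claw":-1},
    {"dx":0,"dy":0,"dz":0,"ax":0,"ay":0,"az":0,"claw":-1}
  ]
}}

```text
clock: 12.3
tcp_pos: [0.6534, 0.2222, 0.0628]
orientation: [[-0.941, -0.337, 0.0], [-0.337, 0.941, -0.0], [-0.0, -0.0, -1.0]]
contact_force: [0.1, -0.8, -0.3]
finger_gap: 0.0003
```

Request:
{"api": "send_rows", "payload": {
  "deltas": [
    {"dx":0,"dy":0,"dz":0,"ax":0,"ay":0,"az":0,"claw":-1},
    {"dx":0,"dy":0,"dz":0,"ax":0,"ay":0,"az":0,"claw":-1},
    {"dx":0,"dy":0,"dz":0,"ax":0,"ay":0,"az":0,"claw":-1},
    {"dx":0,"dy":0,"dz":0,"ax":0,"ay":0,"az":0,"claw":-1}
  ]
}}

```text
clock: 12.7
tcp_pos: [0.6534, 0.2222, 0.0628]
orientation: [[-0.941, -0.337, 0.0], [-0.337, 0.941, 0.0], [-0.0, 0.0, -1.0]]
contact_force: [0.4, -0.7, 0.2]
finger_gap: -0.0001
```

```bash
python3 -c "
from h import *
from rig import workorder
s=telemetry.read_state();print(s['clock'],s['tcp_pos'],s['contact_force'])
print(workorder.job_done())"
```

```text
12.7 [0.65335398 0.22223584 0.06278148] [ 0.44075451 -0.71813798  0.17396438]
the job is handed in; nothing more can be done
None
```

The job is done and handed in at 12.7 s. With the gripper shut as a pointer, I held the fingertips straight above the brass bush, then above the yellow bin, and left them pointing at the bin.

- **Brass bush:** the tips stood about 2 cm over its mouth for roughly 2.6 s, at (0.470, 0.016).
- **Yellow bin:** the tips stood about 2 cm over the middle of its opening for roughly 2.8 s. The TCP ended at (0.653, 0.222, 0.063), within about 1 mm of the measured centre.
- **Contact:** force readings stayed at sensor noise (about 1 N), and the pictures I viewed showed nothing moved. I took no picture after the last 1.5 mm trim over the bin.

**Checks:** the two camera estimates of the brass position, from above and from the wrist, agreed to about 1 mm. The side view was about 4 mm off, and I went with the other two. The first two move calls were refused because every row needs all seven fields; the arm did not move.

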